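# Tighten the polishing barrel's collar with the pin spanner

## Robot

A 6-joint arm with a two-finger parallel gripper is mounted at the origin on the work surface. World frame = base frame: x ahead of the robot, y to its left, z up, the work surface at z = 0. Lengths are in m, angles in rad, forces in N, time in s.
With the tool pointing down it reaches from about 0.3 to 0.775 m from the base axis. Payload 14.6 kg.
Tool frame: the origin (TCP) lies midway between the tips of the shut fingers; the grasp point (between the pads) lies 19 mm behind it (ctrl.hold_point_z is the distance from the TCP to the grasp point, in m); z points along the fingers, x is the direction in which the jaws open and shut, and the axes are right-handed (so a half turn about z gives the same grasp; the last joint's range is limited). The gripper opens to 94 mm and grips with 3 to 60 N. Pads are 16 mm wide; open, the fingers measure 119 mm over their backs; the gripper's body (75 mm by 177 mm) begins 78 mm behind the grasp point.
Start: joints at [-1.325, 0.3, 1.521, -0, 1.321, -0.067], TCP at [0.169, -0.523, 0.205] pointing down, gripper open.
Joint ranges: [-3.03, 3.03], [-0.79, 2.21], [0.23, 2.52], [-1.04, 4.18], [0, 3.07], [-2.55, 2.55]. Speed limits (rad/s): [2.22, 2.22, 2.57, 3.14, 3.14, 3.14].

## Interface

Orientations are given as [roll, pitch, yaw] about the fixed x, y, z axes, in that order (R = Rz(yaw) Ry(pitch) Rx(roll)).
In Python, from station import ctrl, viewer, ticket, nets gives the robot as it stands.
- The arm moves only by the tool carry_out, never from a script. Its argument "commands" is one flat list of numbers, 7 for each row, row after row: the closure, from -1 (fully open) to 1 (shut), so that 0 is half open, then the shift along the world's x, y, z in cm, then the turn, a rotation vector about the world's x, y, z in rad. In form: [gripper, tx, ty, tz, ax, ay, az, gripper, tx, ty, tz, ax, ay, az, ...]. A call has 1 to 12 rows; each row is the pose to reach, as a shift and turn from the pose measured when the call began; what a row does not reach only later rows make up. A row lasts 1/12 s, in which the tool goes at most 41.7 mm and 7.16 degrees, less where a joint would pass 70% of its speed; a pose out of reach is approached as far as the arm can. A call with a gripper value outside its range is refused whole. The fingers move at their own pace and stop on an object; "force" is the grip in N (left out, the last holds). Time passes only in rows, so rows that repeat a pose let the fingers close. It gives the time, the measured TCP pose, the force and the opening at its end, in the units of the state.
- ctrl.get_obs(): the state, without advancing time (a new reading comes with each control period).
- viewer.camera(name): name is "scene" or "top"; returns (picture, depth): 400x640x3 uint8, blue, green, red; 400x640 float32, m along the optical axis (not along the pixel's ray), 0 where there is no reading.
- viewer.camera_info(name): a dict with "fx", "fy", "cx", "cy" (pixels), "R" (3x3) and "t" (3): a world point X has camera coordinates R X + t. Camera axes: x right, y down, z forward; pixel columns grow to the right and rows downward; lengths in m; the calibration is good to about 2 mm. A picture is of the moment at which its call begins. camera_info takes no time and is no camera call.
- ticket.hand_in(): hands the job in, once; it reports no verdict.
Trained networks look in the newest picture that a camera, given by its name, has taken for a name from the list of things; names that differ only in an ending like _2 or _b are one class to them, and where a whole thing is asked for, a point or a joint stands for the part that bears it (a point fixed in the world has none). Each returns a list of dicts, best first, with "confidence" (0 to 1); they miss things now and then, are a little off and sometimes report something else, mostly with a low value. They report only what shows in the picture. A call takes as long as a camera call. They do not tell look-alikes from the thing itself.
- nets.silhouettes(camera, thing): "region" (400x640 bool, what is visible of it) and "extent" ([left, top, right, bottom] in pixels, round what is visible of it).
The state is a dict: "time_s": time; "qpos": joint angles; "joint_vel": joint speeds; "tau": joint torques, N m; "ee_pos": TCP position; "eef_rot": TCP orientation; "force": force on the tool from outside, world axes, zero at the start; "moment": the same for the moment, N m; "grip_width": finger opening in m.
Only numpy, scipy, OpenCV 4.12 (cv2) and the standard library are available. Lean on these libraries where they do the work, as an engineer would, in place of code of your own. Each camera call takes 0.05 s, during which the arm holds its last target. There are 200 camera calls.

## Task

Take the red-handled pin spanner from its wooden rest, seat both of its pins fully in the two holes of the collar on the polishing barrel, and turn the collar clockwise (seen from above) until it comes up against its stop. Feel for the holes and turn gently, so that spanner and barrel never press on each other with more than about 60 N. Then stand the spanner upright in the slot of its rest again and let go, without disturbing the glue jar and the spare collar lying nearby.

Things in the scene. Friction and masses are not known exactly. Their poses are not given: they have to be found in the camera images.
- spanner_grip (a point): Middle of the pin spanner's upright red handle, 46 mm above the crossbar's underside. The handle is 16 mm thick (its x), 36 mm wide (y), 62 mm tall (top 28 mm above this point); pinch it across the 16 mm from above. Axes: z up, y along the crossbar from pin to pin. It stands upright in the rest at the start. Half a turn about z makes no difference.
- spanner_pins (a point): The point of the spanner midway between the tips of its two pins, 56 mm straight below the middle of the handle; axes as the spanner's.
- spanner: The whole pin spanner, about 0.28 kg; origin at the middle of the crossbar's flat underside. Dark steel crossbar 24 mm (x) by 68 mm (y) by 12 mm under the red handle; two round steel pins, 6 mm across, tapering to 3 mm over the last 2.5 mm, stand 10 mm out of the underside at y = +24 and -24 mm.
- collar_axis (a point): Centre of the collar's flat top face, 104 mm above the table; z is its turning axis. The collar is a light-metal ring 92 mm across, 14 mm high, on an orange ribbed barrel, with a 26 mm bore and two holes 9 mm wide, 12 mm deep, opposite each other, each 24 mm from the axis. x and y here are the cradle's axes, NOT the direction of the holes.
- cradle: The fixed green cradle plate, 150 mm square, with the barrel (108 mm across) clamped upright on it; origin under its centre on the table.
- collar (a joint): Turn of the collar on the barrel, rad, clockwise from above: starts at 0 to 0.25, stop (tight) at 1.0. Stiff (0.35 N m), stays where left. The line through its holes lies 0.5 - value + b from the cradle's y axis, counter-clockwise from above; b, the angle at which the barrel is clamped in the cradle, is fixed but not measured: -0.35 to +0.35 rad.
- rest_slot (a point): Centre of the slot's mouth in the top face of the rest, 40 mm above the table. The slot is 12 mm wide (x), 64 mm long (y) and 20 mm deep. Standing in its rest, the spanner hangs both pins in the slot with its crossbar flat on the top face and along the slot (y).
- rest: The fixed pale wooden rest, 70 mm (x) by 120 mm (y) by 40 mm high; origin under its centre.
- glue: Amber glass glue jar with a blue cap, 56 mm across, 60 mm tall, standing on the table near the rest and the cradle; leave alone. Origin under its centre.
- spare_collar: Spare collar blank lying on the table, 92 mm across, 14 mm high, no pin holes; leave alone. Origin under its centre.
Mind the look-alikes: they are no part of the job. What is shaped like the rest but turquoise or yellow is not meant.

How it is judged:
By the outcome, as a careful person would: the job done as asked, in the order asked, and still so for the second after the job is handed in, with the robot touching nothing.
It also fails if it takes over 72 s, if anything falls off the work surface, if the arm or the gripper's body presses on something with over 40 N, if the wrist force passes 120 N, or if a joint passes its speed limit or range.

## Working session

There is one attempt and no reset: what is moved stays moved. The work goes in short steps, Python scripts to look and compute and a tool call to move; the robot and the scene stay as the last step left them, time stands still between calls to the robot, and variables do not carry over. Pictures are saved under pics/ and viewed, about 8 in all and at most 12, crops included, and the job is handed in when it is done.

Besides the shell and the picture viewer there is one more tool, called after "Emit:" in YAML: its name, and indented under it one key for each argument. carry_out: Moves the arm, as the interface text tells. Its arguments: {"type":"object","properties":{"commands":{"type":"array","items":{"type":"number"}},"force":{"type":"number"}},"required":["commands"]}

```bash
mkdir -p pics; cat > h.py <<'E'
import numpy as np, cv2
from station import ctrl, viewer, ticket, nets
def cloud(name,d):
    k=viewer.camera_info(name);R=np.array(k["R"]);t=np.array(k["t"])
    v,u=np.mgrid[0:400,0:640]
    P=np.stack([(u-k["cx"])/k["fx"]*d,(v-k["cy"])/k["fy"]*d,d],-1)
    W=(P-t)@R; W[d<=0]=np.nan
    return W
E
python3 - <<'E'
from h import *
o=ctrl.get_obs();print({k:np.round(v,3) for k,v in o.items()})
ims=[]
for c in("scene","top"):
    im,d=viewer.camera(c);cv2.imwrite(f"pics/{c}0.png",im);np.save(f"pics/{c}0.npy",d)
    W=cloud(c,d);k=viewer.camera_info(c);print(c,k["fx"],np.round(-np.array(k["R"]).T@k["t"],3))
    for n in("spanner","collar","cradle","rest","glue","spare_collar"):
        for r in nets.silhouettes(c,n)[:4]:
            P=W[r["region"]];P=P[~np.isnan(P[:,0])]
            if len(P)<5: continue
            z=np.percentile(P[:,2],95);T=P[abs(P[:,2]-z)<.006]
            print(n,round(r["confidence"],2),r["extent"],"ztop",z.round(3),"mid",T.mean(0).round(3),"box",((T.max(0)+T.min(0))/2).round(3),(T.max(0)-T.min(0)).round(3))
E
```

```text
{'time_s': np.float64(0.0), 'qpos': array([-1.325,  0.3  ,  1.522,  0.   ,  1.321, -0.067]), 'joint_vel': array([ 0.001,  0.   , -0.001, -0.001,  0.001, -0.002]), 'tau': array([ 1.0000e-03, -5.3181e+01, -3.5274e+01,  7.1000e-02,  2.4000e-02,
       -0.0000e+00]), 'ee_pos': array([ 0.169, -0.523,  0.205]), 'eef_rot': array([-3.141e+00,  1.000e-03, -1.258e+00]), 'force': array([0.492, 0.203, 0.218]), 'moment': array([ 0.064,  0.005, -0.002]), 'grip_width': np.float64(0.094)}
scene 439.2634124553334 [1.498 0.142 0.74 ]
spanner 0.87 [245.2, 196.8, 271.6, 223.0] ztop 0.112 mid [ 0.581 -0.216  0.111] box [ 0.579 -0.217  0.11 ] [0.019 0.036 0.009]
collar 0.95 [412.1, 196.4, 449.9, 225.2] ztop 0.104 mid [0.547 0.237 0.102] box [0.545 0.237 0.102] [0.093 0.09  0.008]
cradle 0.9 [394.3, 203.8, 459.5, 263.1] ztop 0.103 mid [0.548 0.237 0.102] box [0.545 0.237 0.102] [0.094 0.09  0.009]
rest 0.87 [239.1, 157.1, 283.4, 179.8] ztop 0.04 mid [ 0.268 -0.296  0.038] box [ 0.264 -0.295  0.039] [0.085 0.124 0.009]
rest 0.67 [275.0, 264.1, 329.8, 300.2] ztop 0.041 mid [ 0.77  -0.051  0.039] box [ 0.769 
[... 977 characters left out ...]
 ztop 0.043 mid [ 0.425 -0.257  0.041] box [ 0.425 -0.257  0.042] [0.077 0.123 0.01 ]
rest 0.69 [411.9, 284.4, 470.7, 319.8] ztop 0.043 mid [ 0.261 -0.297  0.041] box [ 0.262 -0.297  0.042] [0.081 0.125 0.009]
rest 0.69 [308.3, 79.5, 361.5, 122.9] ztop 0.043 mid [ 0.765 -0.053  0.04 ] box [ 0.764 -0.052  0.042] [0.102 0.132 0.009]
rest 0.56 [377.7, 157.3, 430.7, 192.5] ztop 0.044 mid [ 0.573 -0.218  0.041] box [ 0.574 -0.219  0.044] [0.075 0.124 0.012]
glue 0.86 [300.8, 203.4, 323.1, 224.3] ztop 0.063 mid [0.479 0.011 0.061] box [0.479 0.011 0.061] [0.048 0.048 0.008]
spare_collar 0.91 [292.0, 146.3, 331.8, 184.5] ztop 0.017 mid [0.601 0.004 0.014] box [0.602 0.005 0.016] [0.09  0.089 0.008]
```

View pics/top0.png

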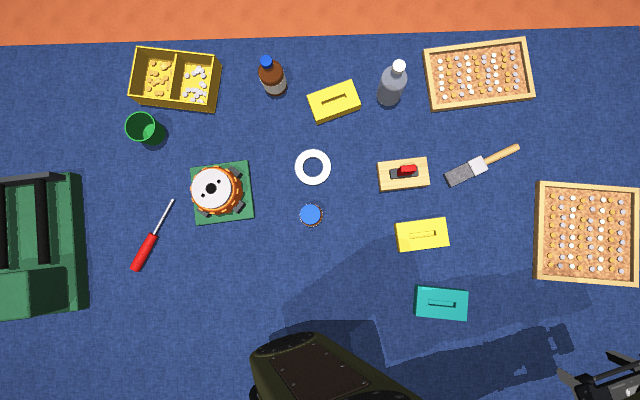

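View pics/scene0.png

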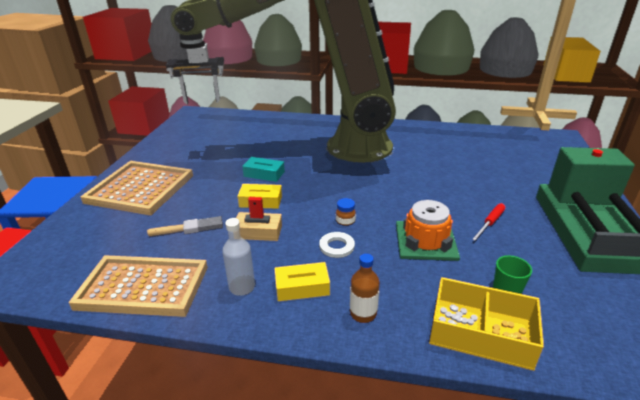

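```bash
python3 - <<'E'
from h import *
for c in("top","scene"):
    im=cv2.imread(f"pics/{c}0.png");d=np.load(f"pics/{c}0.npy");W=cloud(c,d)
    b,g,r=[im[...,i].astype(int) for i in range(3)]
    def rect(m,s):
        P=W[m];P=P[~np.isnan(P[:,0])]
        R=cv2.minAreaRect((P[:,:2]*1000).astype(np.float32));B=cv2.boxPoints(R);e=[B[1]-B[0],B[2]-B[1]];e=max(e,key=lambda v:v@v)
        a=np.degrees(np.arctan2(e[1],e[0]))%180
        print(c,s,len(P),np.round(R[0],1),np.round(R[1],1),"long axis deg",a.round(1),"z",np.median(P[:,2]).round(4),"mean",P.mean(0).round(4))
    near=(abs(W[...,0]-.576)<.09)&(abs(W[...,1]+.218)<.1)
    rect(near&(abs(W[...,2]-.114)<.008)&(r>150)&(g<80),"handle top")
    rect(near&(abs(W[...,2]-.042)<.006)&(r>150)&(g>110),"rest top")
    rect((abs(W[...,0]-.543)<.12)&(abs(W[...,1]-.22)<.12)&(abs(W[...,2]-.01)<.011)&(g>b+15)&(g>r+20),"cradle")
    rect((abs(W[...,0]-.543)<.06)&(abs(W[...,1]-.237)<.06)&(abs(W[...,2]-.104)<.006)&(r>150)&(b>150),"collar")
    if c=="top": np.save("pics/x.npy",0)
t=cv2.imread("pics/top0.png");s=cv2.imread("pics/scene0.png")
A=cv2.resize(t[160:215,180:260],None,fx=5,fy=5,interpolation=3)
B=cv2.resize(s[190:230,400:460],None,fx=6.6667,fy=6.6667,interpolation=3)
C=cv2.resize(t[145:205,365:445],None,fx=5,fy=5,interpolation=3)
o=np.zeros((600,800,3),np.uint8);o[:275,:400]=A;o[:B.shape[0],400:400+B.shape[1]]=B[:, :400];o[300:600,:400]=C
cv2.imwrite("pics/crop1.png",o)
E
```

```text
top handle top 93 [ 576.  -217.8] [14.7 34.2] long axis deg 93.9 z 0.114 mean [ 0.5757 -0.2179  0.1142]
top rest top 1067 [ 575.4 -219.1] [ 70.5 120.9] long axis deg 95.4 z 0.0406 mean [ 0.5741 -0.2185  0.0406]
top cradle 1201 [542.4 236.5] [148.9 149.6] long axis deg 96.4 z 0.0141 mean [0.5334 0.217  0.0141]
top collar 1112 [542.6 236.3] [91.  91.1] long axis deg 134.7 z 0.1041 mean [0.5422 0.2367 0.1041]
scene handle top 42 [ 582.1 -216. ] [11.9 34.3] long axis deg 96.7 z 0.1115 mean [ 0.5827 -0.216   0.1112]
scene rest top 410 [ 578.  -217.5] [ 74.8 120.3] long axis deg 94.8 z 0.0388 mean [ 0.5844 -0.2095  0.0389]
scene cradle 783 [546.5 237.3] [151.9 147.8] long axis deg 6.4 z 0.0122 mean [0.5885 0.232  0.0117]
scene collar 554 [544.4 237.5] [91.4 91.4] long axis deg 115.6 z 0.1025 mean [0.5455 0.238  0.1025]
```

View pics/crop1.png

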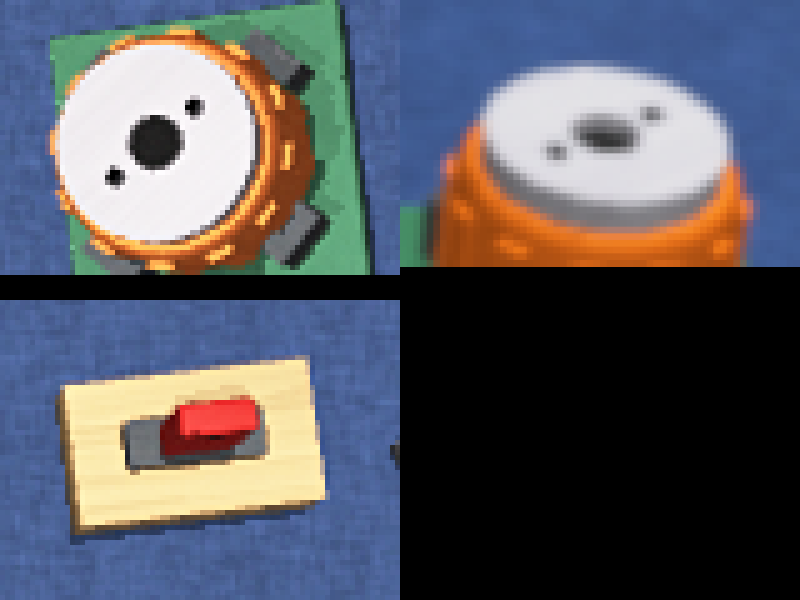

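```bash
cat >> h.py <<'E'
def ray(c,u,v,z):
    k=viewer.camera_info(c);R=np.array(k["R"]);t=np.array(k["t"])
    C=-R.T@t;D=R.T@np.array([(u-k["cx"])/k["fx"],(v-k["cy"])/k["fy"],1]);return C+D*(z-C[2])/D[2]
def blob(c,im,u,v,r=3):
    g=im[v-r:v+r+1,u-r:u+r+1].min(2).astype(float);w=np.clip(np.percentile(g,75)-15-g,0,None)
    y,x=np.mgrid[v-r:v+r+1,u-r:u+r+1];return (w*x).sum()/w.sum(),(w*y).sum()/w.sum()
E
python3 - <<'E'
from h import *
for c,ps in(("top",[(219,181),(203,195),(211,188)]),("scene",[(423,213),(437,207),(431,210)])):
    im=cv2.imread(f"pics/{c}0.png")
    q=[blob(c,im,u,v,3 if c=="top" else 2) for u,v in ps[:2]]
    X=[ray(c,*p,.1045 if c=="top" else .1025) for p in q];e=X[0]-X[1]
    print(c,np.round(q,1),np.round(X,4).tolist(),"mid",((X[0]+X[1])/2).round(4),"len",np.linalg.norm(e).round(4),"ang",np.degrees(np.arctan2(e[1],e[0]))%180)
    W=cloud(c,np.load(f"pics/{c}0.npy"))
    m=(W[...,2]>.12)&(W[...,0]>.45)&(W[...,0]<1)&(abs(W[...,1])<.35)
    P=W[m];print(c,len(P),P.min(0).round(3),P.max(0).round(3))
E
```

```text
top [[218.3 181. ]
 [202.5 194.9]] [[0.5584, 0.2189, 0.1045], [0.5269, 0.2555, 0.1045]] mid [0.5427 0.2372 0.1045] len 0.0482 ang 130.69160639532058
top 795 [ 0.758 -0.222  0.12 ] [0.833 0.115 0.194]
scene [[423.  212.3]
 [437.1 206.8]] [[0.5589, 0.2195, 0.1025], [0.5281, 0.2554, 0.1025]] mid [0.5435 0.2375 0.1025] len 0.0472 ang 130.6379814690678
scene 906 [ 0.768 -0.219  0.12 ] [0.838 0.113 0.191]
```

Emit:
carry_out:
  commands: [-1,3.5,2.5,0,0,0,0.11,-1,7,5,0,0,0,0.22,-1,10,8,0,0,0,0.33,-1,14,10,0,0,0,0.44,-1,17,13,0,0,0,0.55,-1,20.5,15,0,0,0,0.66,-1,24,18,0,0,0,0.77,-1,27,20,0,0,0,0.88,-1,30.5,23,0,0,0,1.0,-1,34,25.5,0,0,0,1.1,-1,37,28,0,0,0,1.2,-1,40.8,30.5,-1,0,0,1.34]
  force: 30

```text
time_s: 1.7
ee_pos: [0.5694, -0.2231, 0.1991]
eef_rot: [3.14, -0.002, 0.072]
force: [0.4, -1.2, 0.7]
grip_width: 0.094
```

Emit:
carry_out:
  commands: [-0.3,0.75,0.55,-3,0,0,0.017,-0.3,0.75,0.55,-6,0,0,0.017,-0.3,0.75,0.55,-9,0,0,0.017,-0.3,0.75,0.55,-11.5,0,0,0.017,-0.3,0.75,0.55,-13.1,0,0,0.017,-0.3,0.75,0.55,-13.1,0,0,0.017,-0.3,0.75,0.55,-13.1,0,0,0.017]
  force: 40

```text
time_s: 2.28
ee_pos: [0.5768, -0.2176, 0.068]
eef_rot: [3.141, -0.001, 0.089]
force: [0.3, -1.0, 0.2]
grip_width: 0.0611
```

Emit:
carry_out:
  commands: [1,0,0,0,0,0,0,1,0,0,0,0,0,0,1,0,0,0,0,0,0,1,0,0,0,0,0,0,1,0,0,0,0,0,0,1,0,0,0,0,0,0]

```text
time_s: 2.78
ee_pos: [0.5769, -0.2176, 0.0684]
eef_rot: [3.141, -0.002, 0.089]
force: [0.6, 0.2, -0.3]
grip_width: 0.0248
```

Not yet closed; continue closing.

Emit:
carry_out:
  commands: [1,0,0,0,0,0,0,1,0,0,0,0,0,0,1,0,0,0,0,0,0,1,0,0,0,0,0,0,1,0,0,0,0,0,0]
  force: 50

```text
time_s: 3.2
ee_pos: [0.5769, -0.2176, 0.0684]
eef_rot: [3.141, -0.002, 0.089]
force: [-0.5, 0.7, 1.7]
grip_width: 0.0156
```

Emit:
carry_out:
  commands: [1,0,0,2,0,0,0,1,0,0,5,0,0,0,1,0,0,8.5,0,0,0,1,0,0,11.5,0,0,0,1,0,2,12.5,0,0,0,1,0,5.5,12.5,0,0,0.08,1,-0.5,9,12.5,0,0,0.16,1,-1,12.5,12.5,0,0,0.25,1,-1.5,16,12.5,0,0,0.33,1,-1.8,19.5,12.5,0,0,0.42,1,-2,23,12.5,0,0,0.5,1,-2.2,26,12.5,0,0,0.58]

```text
time_s: 4.2
ee_pos: [0.5543, 0.0445, 0.1933]
eef_rot: [3.141, -0.002, 0.673]
force: [1.1, 0.1, -2.2]
grip_width: 0.0161
```

```bash
python3 -c "
from h import *
o=ctrl.get_obs();print(o['ee_pos'],o['eef_rot'],o['force'],o['grip_width'])"
```

```text
[0.55429791 0.0444998  0.19325463] [ 3.14103383e+00 -1.53240981e-03  6.73405309e-01] [ 1.14955819  0.0699399  -2.20073041] 0.016096644903032257
```

Emit:
carry_out:
  commands: [1,-0.2,3.5,0,0,0,0.01,1,-0.4,7,0,0,0,0.02,1,-0.6,10.5,0,0,0,0.03,1,-0.8,14,0,0,0,0.037,1,-1,17,-1,0,0,0.037,1,-1.13,19.28,-2.5,0,0,0.037,1,-1.13,19.28,-3.6,0,0,0.037,1,-1.13,19.28,-3.6,0,0,0.037,1,-1.13,19.28,-3.6,0,0,0.037]

```text
time_s: 4.95
ee_pos: [0.5428, 0.2367, 0.1568]
eef_rot: [3.141, -0.0, 0.71]
force: [-0.0, -0.8, -1.6]
grip_width: 0.0155
```

```bash
python3 - <<'E'
from h import *
o=ctrl.get_obs();print(o['ee_pos'],o['eef_rot'],o['force'],o['grip_width'])
im,d=viewer.camera("scene");cv2.imwrite("pics/s2.png",cv2.resize(im[160:240,385:485],None,fx=7,fy=7,interpolation=3))
E
```

```text
[0.54281115 0.23669514 0.1568023 ] [ 3.14136972e+00 -1.01975404e-04  7.10368658e-01] [-0.02020676 -0.83722222 -1.62539395] 0.015505207117828473
```

View pics/s2.png

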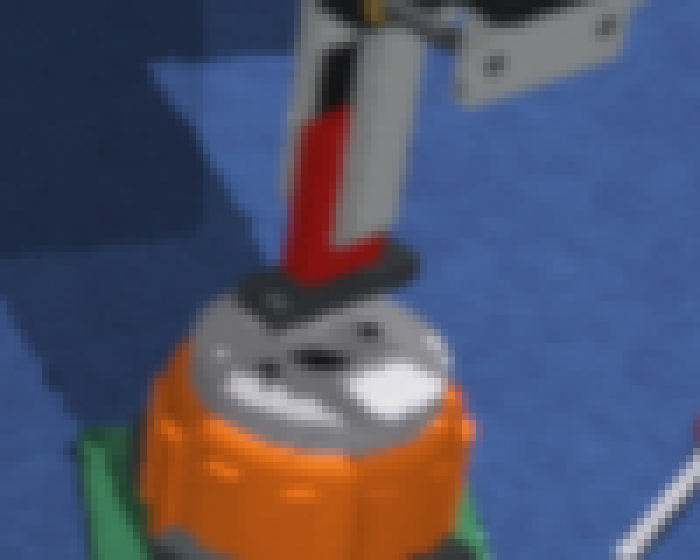

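Emit:
carry_out:
  commands: [1,0.02,0.05,-0.3,0,0,0,1,0.02,0.05,-0.6,0,0,0,1,0.02,0.05,-0.9,0,0,0,1,0.02,0.05,-1.1,0,0,0,1,0.02,0.05,-1.25,0,0,0,1,0.02,0.05,-1.4,0,0,0,1,0.02,0.05,-1.5,0,0,0,1,0.02,0.05,-1.6,0,0,0,1,0.02,0.05,-1.6,0,0,0]

```text
time_s: 5.75
ee_pos: [0.5434, 0.237, 0.1415]
eef_rot: [3.141, -0.001, 0.71]
force: [0.5, 0.7, -2.4]
grip_width: 0.016
```

Emit:
carry_out:
  commands: [1,0,0.02,-0.1,0,0,0,1,0,0.02,-0.2,0,0,0,1,0,0.02,-0.25,0,0,0,1,0,0.02,-0.25,0,0,0]

```text
time_s: 6.08
ee_pos: [0.5434, 0.2372, 0.1388]
eef_rot: [3.141, -0.001, 0.71]
force: [0.2, -0.8, -2.1]
grip_width: 0.0158
```

Emit:
carry_out:
  commands: [1,0,0,-0.1,0,0,0,1,0,0,-0.2,0,0,0,1,0,0,-0.3,0,0,0,1,0,0,-0.4,0,0,0,1,0,0,-0.5,0,0,0,1,0,0,-0.55,0,0,0,1,0,0,-0.55,0,0,0]

```text
time_s: 6.67
ee_pos: [0.5433, 0.2372, 0.1332]
eef_rot: [3.141, -0.001, 0.71]
force: [0.1, -0.1, -2.0]
grip_width: 0.0157
```

Emit:
carry_out:
  commands: [1,0,0,-0.03,0,0,0,1,0,0,-0.06,0,0,0,1,0,0,-0.09,0,0,0,1,0,0,-0.12,0,0,0,1,0,0,-0.12,0,0,0]

```text
time_s: 7.08
ee_pos: [0.5434, 0.2372, 0.1324]
eef_rot: [3.141, -0.001, 0.71]
force: [-2.1, -0.9, 3.5]
grip_width: 0.0157
```

Emit:
carry_out:
  commands: [1,0,0,0,0,0,-0.03,1,0,0,0,0,0,-0.06,1,0,0,0,0,0,-0.09,1,0,0,0,0,0,-0.12,1,0,0,0,0,0,-0.15,1,0,0,0,0,0,-0.18,1,0,0,0,0,0,-0.21,1,0,0,0,0,0,-0.24,1,0,0,0,0,0,-0.24,1,0,0,0,0,0,-0.24]
  force: 60

```text
time_s: 7.92
ee_pos: [0.5428, 0.2368, 0.1324]
eef_rot: [3.141, 0.001, 0.47]
force: [-5.1, -3.2, 2.8]
grip_width: 0.0157
```

```bash
python3 -c "
from h import *
o=ctrl.get_obs();print(o['ee_pos'],o['eef_rot'],o['force'],o['moment'],o['grip_width'])"
```

```text
[0.54279667 0.23683499 0.13237388] [3.14077903e+00 5.54805644e-04 4.69869092e-01] [-5.10094404 -3.1643062   2.81791071] [-0.76859994  1.10276778  0.22232068] 0.015663091367222486
```

Emit:
carry_out:
  commands: [1,-0.04,-0.02,0,0,0,-0.03,1,-0.04,-0.02,0,0,0,-0.06,1,-0.04,-0.02,0,0,0,-0.09,1,-0.04,-0.02,0,0,0,-0.12,1,-0.04,-0.02,0,0,0,-0.15,1,-0.04,-0.02,0,0,0,-0.18,1,-0.04,-0.02,0,0,0,-0.21,1,-0.04,-0.02,0,0,0,-0.24,1,-0.04,-0.02,0,0,0,-0.27,1,-0.04,-0.02,0,0,0,-0.3,1,-0.04,-0.02,0,0,0,-0.33,1,-0.04,-0.02,0,0,0,-0.33]

```text
time_s: 8.92
ee_pos: [0.5421, 0.2366, 0.1324]
eef_rot: [3.141, 0.001, 0.139]
force: [-4.1, -1.1, 1.1]
grip_width: 0.0156
```

```bash
python3 -c "
from h import *
o=ctrl.get_obs();print(o['ee_pos'],o['eef_rot'],o['force'],o['moment'],o['grip_width'])"
```

```text
[0.54213299 0.23659354 0.13241251] [3.14059167e+00 1.19435108e-03 1.38882592e-01] [-4.10687929 -1.05829416  1.07512364] [-0.25585064  0.66479223  0.26066645] 0.015620194285083407
```

Emit:
carry_out:
  commands: [1,-0.04,0,0,0,0,-0.02,1,-0.04,0,0,0,0,-0.04,1,-0.04,0,0,0,0,-0.06,1,-0.04,0,0,0,0,-0.08,1,-0.04,0,0,0,0,-0.1,1,-0.04,0,0,0,0,-0.12,1,-0.04,0,0,0,0,-0.14,1,-0.04,0,0,0,0,-0.15]

```text
time_s: 9.58
ee_pos: [0.5417, 0.2366, 0.1324]
eef_rot: [3.141, 0.001, -0.013]
force: [0.3, -1.1, -0.6]
grip_width: 0.0157
```

```bash
cat > s.py <<'E'
from h import *
o=ctrl.get_obs();print(o['ee_pos'].round(4),np.round(o['eef_rot'],3),o['force'].round(1),o['moment'].round(3),o['grip_width'].round(4),o['tau'][5].round(3))
E
python3 s.py
```

```text
Traceback (most recent call last):
  File "s.py", line 2, in <module>
    o=ctrl.get_obs();print(o['ee_pos'].round(4),np.round(o['eef_rot'],3),o['force'].round(1),o['moment'].round(3),o['grip_width'].round(4),o['tau'][5].round(3))
                                                                                                                  ^^^^^^^^^^^^^^^^^^^^^
AttributeError: 'float' object has no attribute 'round'
```

Emit:
carry_out:
  commands: [1,0,0,0,0,0,-0.01,1,0,0,0,0,0,-0.02,1,0,0,0,0,0,-0.03,1,0,0,0,0,0,-0.04,1,0,0,0,0,0,-0.04]

```text
time_s: 10.0
ee_pos: [0.5416, 0.2366, 0.1324]
eef_rot: [3.141, 0.001, -0.054]
force: [-1.3, -1.1, -0.8]
grip_width: 0.0156
```

```bash
python3 s.py
```

```text
Traceback (most recent call last):
  File "s.py", line 2, in <module>
    o=ctrl.get_obs();print(o['ee_pos'].round(4),np.round(o['eef_rot'],3),o['force'].round(1),o['moment'].round(3),o['grip_width'].round(4),o['tau'][5].round(3))
                                                                                                                  ^^^^^^^^^^^^^^^^^^^^^
AttributeError: 'float' object has no attribute 'round'
```

```bash
cat > s.py <<'E'
from h import *
o=ctrl.get_obs()
for k in('ee_pos','eef_rot','force','moment','grip_width','tau'): print(k,np.round(o[k],4))
E
python3 s.py
```

```text
ee_pos [0.5416 0.2366 0.1324]
eef_rot [ 3.1405e+00  1.4000e-03 -5.3800e-02]
force [-1.3183 -1.0637 -0.7682]
moment [-0.2433  0.0798  0.3017]
grip_width 0.0156
tau [ 1.38000e-02 -6.03660e+01 -3.40992e+01  3.27600e-01 -3.16500e-01
  5.50400e-01]
```

Emit:
carry_out:
  commands: [1,0,0,0,0,0,-0.01,1,0,0,0,0,0,-0.02,1,0,0,0,0,0,-0.03,1,0,0,0,0,0,-0.04,1,0,0,0,0,0,-0.04]

```text
time_s: 10.42
ee_pos: [0.5416, 0.2366, 0.1324]
eef_rot: [3.141, 0.002, -0.095]
force: [-1.2, -1.1, 0.4]
grip_width: 0.0157
```

```bash
python3 s.py
```

```text
ee_pos [0.5416 0.2366 0.1324]
eef_rot [ 3.1405e+00  1.6000e-03 -9.4800e-02]
force [-1.2376 -1.1167  0.424 ]
moment [-0.2347  0.2479  0.3084]
grip_width 0.0157
tau [ -0.124  -60.2301 -34.2346   0.2697  -0.4804   0.5453]
```

Turning steadily (moment ≈ 0.3). Continue with short steps.

Emit:
carry_out:
  commands: [1,0,0,0,0,0,-0.01,1,0,0,0,0,0,-0.02,1,0,0,0,0,0,-0.03,1,0,0,0,0,0,-0.04,1,0,0,0,0,0,-0.04]

```text
time_s: 10.83
ee_pos: [0.5415, 0.2366, 0.1324]
eef_rot: [3.14, 0.002, -0.136]
force: [-1.9, -0.6, 0.7]
grip_width: 0.0156
```

```bash
python3 s.py
```

```text
ee_pos [0.5415 0.2366 0.1324]
eef_rot [ 3.1405e+00  1.8000e-03 -1.3580e-01]
force [-1.9091 -0.6439  0.7085]
moment [-0.2204  0.3446  0.2912]
grip_width 0.0156
tau [ -0.2721 -60.1003 -34.3614   0.2095  -0.634    0.5434]
```

Emit:
carry_out:
  commands: [1,0,0,0,0,0,-0.01,1,0,0,0,0,0,-0.02,1,0,0,0,0,0,-0.03,1,0,0,0,0,0,-0.03]

```text
time_s: 11.17
ee_pos: [0.5415, 0.2366, 0.1324]
eef_rot: [3.14, 0.002, -0.166]
force: [-1.8, -0.1, -0.1]
grip_width: 0.0156
```

```bash
python3 s.py
```

```text
ee_pos [0.5415 0.2366 0.1324]
eef_rot [ 3.1404e+00  1.7000e-03 -1.6620e-01]
force [-1.8024 -0.1421 -0.134 ]
moment [-0.2241  0.3447  0.7748]
grip_width 0.0156
tau [ -0.6393 -60.0655 -34.3141   0.4109  -0.6095   1.0227]
```

Emit:
carry_out:
  commands: [1,0,0,0,0,0,-0.005,1,0,0,0,0,0,-0.01,1,0,0,0,0,0,-0.012,1,0,0,0,0,0,-0.012]

```text
time_s: 11.5
ee_pos: [0.5415, 0.2366, 0.1324]
eef_rot: [3.14, 0.002, -0.178]
force: [-1.9, -1.7, 0.8]
grip_width: 0.0159
```

```bash
python3 s.py
```

```text
ee_pos [0.5415 0.2366 0.1324]
eef_rot [ 3.1403e+00  1.8000e-03 -1.7820e-01]
force [-1.8973 -1.7482  0.7553]
moment [-0.1876  0.3483  1.0201]
grip_width 0.0159
tau [ -0.7279 -60.0613 -34.3036   0.4882  -0.6009   1.0238]
```

Emit:
carry_out:
  commands: [1,0,0,0,0,0,0.02,1,0,0,0,0,0,0.04,1,0,0,0,0,0,0.06,1,0,0,0,0,0,0.075,1,0,0,0,0,0,0.075]

```text
time_s: 11.92
ee_pos: [0.5416, 0.2366, 0.1324]
eef_rot: [3.141, 0.001, -0.102]
force: [0.3, 0.6, -0.5]
grip_width: 0.0157
```

```bash
python3 s.py
```

```text
ee_pos [0.5416 0.2366 0.1324]
eef_rot [ 3.1406e+00  1.5000e-03 -1.0220e-01]
force [ 0.3293  0.6426 -0.4945]
moment [-0.1521 -0.1344  0.0048]
grip_width 0.0157
tau [ 3.41000e-02 -6.07308e+01 -3.38349e+01  1.30700e-01  1.88000e-02
 -3.67800e-01]
```

Free of torque. Lift out.

Emit:
carry_out:
  commands: [1,0,0,0.3,0,0,0,1,0,0,0.7,0,0,0,1,0,0,1.2,0,0,0,1,0,0,2,0,0,0,1,0,0,4,0,0,0,1,0,0,6.5,0,0,0,1,0,0,6.5,0,0,0]

```text
time_s: 12.5
ee_pos: [0.5431, 0.2373, 0.2029]
eef_rot: [-3.139, -0.005, -0.102]
force: [-0.2, -0.7, 0.1]
grip_width: 0.0157
```

```bash
python3 s.py; python3 - <<'E'
from h import *
im,d=viewer.camera("scene");cv2.imwrite("pics/s3.png",cv2.resize(im[140:240,385:485],None,fx=6,fy=6,interpolation=3))
E
```

```text
ee_pos [0.5431 0.2373 0.2029]
eef_rot [-3.1393 -0.0051 -0.1022]
force [-0.2171 -0.6595  0.0531]
moment [-0.0707 -0.0669 -0.0192]
grip_width 0.0157
tau [-8.97000e-02 -5.46178e+01 -3.27902e+01  5.65000e-02  1.08890e+00
 -6.60000e-03]
```

View pics/s3.png

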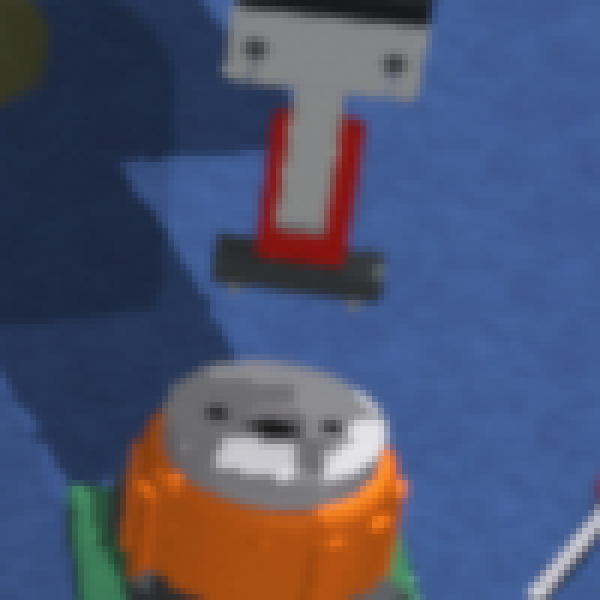

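Emit:
carry_out:
  commands: [1,0.2,-2,0,0,0,0,1,0.5,-5.5,0,0,0,0.02,1,0.8,-9,0,0,0,0.04,1,1.1,-13,0,0,0,0.06,1,1.4,-17,0,0,0,0.08,1,1.7,-21,0,0,0,0.1,1,2,-25,0,0,0,0.12,1,2.3,-29,0,0,0,0.14,1,2.6,-33,0,0,0,0.16,1,2.9,-37,0,0,0,0.18,1,3.2,-41,0,0,0,0.191,1,3.38,-45,0,0,0,0.191]

```text
time_s: 13.55
ee_pos: [0.5759, -0.2149, 0.1992]
eef_rot: [-3.14, -0.002, 0.089]
force: [1.2, -0.2, -2.0]
grip_width: 0.0155
```

```bash
python3 s.py; python3 - <<'E'
from h import *
im,d=viewer.camera("top")
cv2.imwrite("pics/t4full.png",im)
q=cv2.resize(im[160:215,180:260],None,fx=5,fy=5,interpolation=3);cv2.imwrite("pics/t4.png",q)
g=im[175:202,198:224].min(2)
n,l,s,c=cv2.connectedComponentsWithStats((g<110).astype(np.uint8));print(s[1:,4],(c[1:]+[198,175]).round(1))
E
```

```text
ee_pos [ 0.5759 -0.2149  0.1992]
eef_rot [-3.1397e+00 -2.0000e-03  8.9300e-02]
force [ 1.2483 -0.1714 -1.9724]
moment [-0.0367 -0.1249 -0.0425]
grip_width 0.0155
tau [ 3.96130e+00 -6.75454e+01 -3.26100e+01 -4.40000e-02 -2.09900e-01
  1.14760e+00]
[86  9 10] [[210.6 188. ]
 [200.2 187.7]
 [220.8 188.5]]
```

Emit:
carry_out:
  commands: [1,0.1,-0.27,-2,0,0,0,1,0.1,-0.27,-5,0,0,0,1,0.1,-0.27,-8,0,0,0,1,0.1,-0.27,-10,0,0,0,1,0.1,-0.27,-11.2,0,0,0,1,0.1,-0.27,-11.2,0,0,0]

```text
time_s: 14.1
ee_pos: [0.575, -0.2233, 0.0836]
eef_rot: [-3.139, 0.003, 0.085]
force: [0.2, 0.5, -1.8]
grip_width: 0.0159
```

```bash
python3 s.py
```

```text
ee_pos [ 0.575  -0.2233  0.0836]
eef_rot [-3.1391e+00  2.9000e-03  8.4700e-02]
force [ 0.2217  0.4759 -1.8421]
moment [-0.0298 -0.0814  0.0471]
grip_width 0.0159
tau [-1.25500e-01 -6.62019e+01 -3.33761e+01  5.73000e-02 -6.56900e-01
  3.40000e-03]
```

Emit:
carry_out:
  commands: [1,0,0,-0.3,0,0,0,1,0,0,-0.6,0,0,0,1,0,0,-0.9,0,0,0,1,0,0,-1.2,0,0,0,1,0,0,-1.5,0,0,0,1,0,0,-1.7,0,0,0,1,0,0,-1.7,0,0,0]

```text
time_s: 14.68
ee_pos: [0.5755, -0.2234, 0.0684]
eef_rot: [-3.14, 0.001, 0.085]
force: [-6.4, 4.0, 12.5]
grip_width: 0.0155
```

```bash
python3 s.py
```

```text
ee_pos [ 0.5755 -0.2234  0.0684]
eef_rot [-3.14e+00  1.40e-03  8.48e-02]
force [-6.3766  3.9653 12.4694]
moment [ 0.2906  1.0955 -0.0717]
grip_width 0.0155
tau [ -0.647  -58.2693 -30.2585   0.0661  -1.5966  -0.096 ]
```

Emit:
carry_out:
  commands: [1,0,0,0.1,0,0,0,1,0.05,0.2,0.1,0,0,0,1,0.1,0.4,0.1,0,0,0,1,0.12,0.55,0.1,0,0,0.004,1,0.12,0.55,0.1,0,0,0.004,1,0.12,0.55,0.05,0,0,0.004,1,0.12,0.55,0.02,0,0,0.004,1,0.12,0.55,0.02,0,0,0.004]

```text
time_s: 15.35
ee_pos: [0.5767, -0.2179, 0.0685]
eef_rot: [-3.14, 0.001, 0.089]
force: [0.2, 0.1, -2.2]
grip_width: 0.0159
```

```bash
python3 s.py
```

```text
ee_pos [ 0.5767 -0.2179  0.0685]
eef_rot [-3.14e+00  1.40e-03  8.87e-02]
force [ 0.2366  0.0876 -2.1518]
moment [-0.0359 -0.1043 -0.0311]
grip_width 0.0159
tau [ 7.59000e-02 -6.64605e+01 -3.26287e+01  7.11000e-02  6.70000e-02
 -3.00000e-04]
```

Hanging free, a fraction above the rest. Press lightly and release.

Emit:
carry_out:
  commands: [1,0,0,-0.03,0,0,0,1,0,0,-0.05,0,0,0,1,0,0,-0.05,0,0,0]
  force: 20

```text
time_s: 15.6
ee_pos: [0.5767, -0.218, 0.0685]
eef_rot: [-3.14, 0.001, 0.089]
force: [-3.2, 2.5, 5.8]
grip_width: 0.0156
```

```bash
python3 s.py
```

```text
ee_pos [ 0.5767 -0.218   0.0685]
eef_rot [-3.1401e+00  1.2000e-03  8.8700e-02]
force [-3.1515  2.5437  5.7866]
moment [ 0.2266  0.5651 -0.0453]
grip_width 0.0156
tau [-5.38000e-01 -6.26281e+01 -3.16864e+01 -2.82000e-02 -8.24900e-01
 -4.64000e-02]
```

Emit:
carry_out:
  commands: [0.5,0,0,0,0,0,0,0.3,0,0,0,0,0,0,0,0,0,0,0,0,0,0,0,0,0,0,0,0,0,0,0,0,0,0,0,0,0,0,0,0,0,0]

```text
time_s: 16.1
ee_pos: [0.5767, -0.218, 0.0684]
eef_rot: [-3.14, 0.001, 0.089]
force: [-0.4, 0.1, 0.1]
grip_width: 0.0467
```

Emit:
carry_out:
  commands: [0,0,0,2,0,0,0,0,0,0,5,0,0,0,0,0,0,8.5,0,0,0,0,0,0,12,0,0,0,0,-3,-1,13,0,0,0,0,-6,-2,13,0,0,0,0,-9,-3,13,0,0,0,0,-12,-4,13,0,0,0,0,-15,-5,13,0,0,0,0,-18,-6,13,0,0,0,0,-20,-6,13,0,0,0,0,-20,-6,13,0,0,0]

```text
time_s: 17.1
ee_pos: [0.3741, -0.2784, 0.1987]
eef_rot: [-3.14, 0.001, 0.087]
force: [0.1, -0.4, 0.2]
grip_width: 0.0472
```

```bash
python3 - <<'E'
from h import *
im,d=viewer.camera("scene");t,td=viewer.camera("top")
for c,i,dd in(("scene",im,d),("top",t,td)):
    W=cloud(c,dd);r=i[...,2].astype(int);g=i[...,1]
    m=(abs(W[...,0]-.578)<.05)&(abs(W[...,1]+.218)<.06)&(abs(W[...,2]-.113)<.009)&(r>130)&(g<80)
    P=W[m];print(c,len(P),np.round(cv2.minAreaRect((P[:,:2]*1000).astype(np.float32))[0],1),np.median(P[:,2]))
    for n in("glue","spare_collar"):
        for s in nets.silhouettes(c,n)[:1]: print(n,s["extent"])
    if c=="top":
        g=i[175:202,190:230].min(2);n,l,s,q=cv2.connectedComponentsWithStats((g<110).astype(np.uint8));print(s[1:,4],(q[1:]+[190,175]).round(1))
o=np.zeros((600,800,3),np.uint8)
o[:350,:]=cv2.resize(im[160:300,180:500],None,fx=2.5,fy=2.5,interpolation=3)
o[350:600,:400]=cv2.resize(t[150:200,360:440],None,fx=5,fy=5,interpolation=3)
o[350:600,400:]=cv2.resize(t[162:212,180:260],None,fx=5,fy=5,interpolation=3)
cv2.imwrite("pics/end.png",o)
E
python3 s.py
```

```text
scene 59 [ 582.7 -215.7] 0.11096434317831473
glue [333.4, 197.8, 354.0, 225.7]
spare_collar [318.0, 230.3, 353.5, 259.2]
top 83 [ 576.3 -217.8] 0.11409717046101336
glue [303.9, 205.4, 320.4, 224.4]
spare_collar [291.1, 148.1, 329.7, 184.3]
[27 10 86 29  9 10 13] [[191.4 178.1]
 [228.3 176.4]
 [210.6 188. ]
 [190.9 195.7]
 [200.2 187.7]
 [220.8 188.5]
 [228.2 199.3]]
ee_pos [ 0.3774 -0.2778  0.1982]
eef_rot [-3.1399e+00  1.3000e-03  8.9600e-02]
force [-0.2887  0.1339  0.0282]
moment [ 0.0035 -0.0864 -0.0334]
grip_width 0.0471
tau [-2.43000e-01 -4.24294e+01 -3.45322e+01  3.50000e-02  7.20000e-02
  8.00000e-03]
```

View pics/end.png

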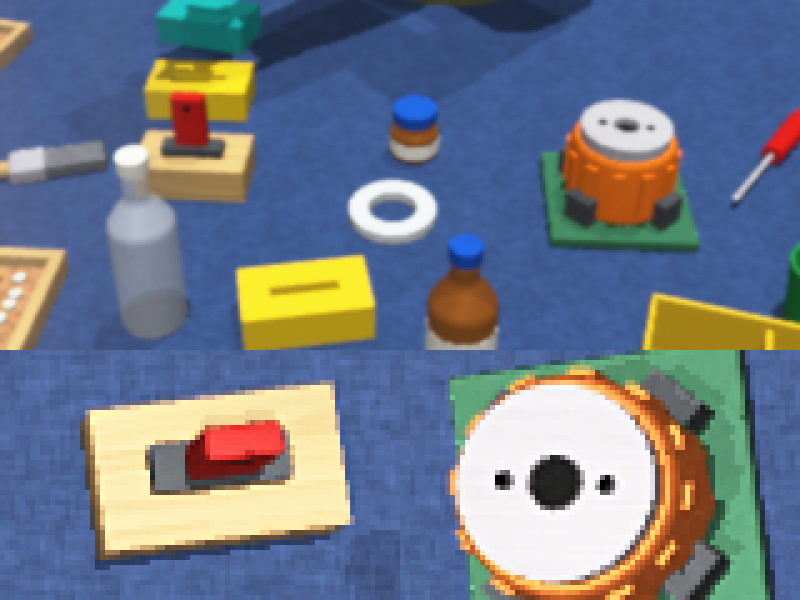

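```bash
python3 -c "
from h import *
print(ticket.hand_in())"
```

```text
the job is handed in; nothing more can be done
None
```

The job is done and handed in at about 17 s: the collar is turned to its stop and the spanner stands upright in the pale rest, let go.

- **Seating:** both pins went fully into the collar holes. The crossbar touched the collar at the expected height with only a few newtons of force.
- **Turning:** I turned the collar clockwise until the moment rose from a steady 0.3 N m to 0.77 and then 1.02 N m. I took that rise as the stop; the peak is about 21 N per pin if both share it. I then backed off until the torque was gone and lifted the spanner out.
- **Last checks:** the handle is within about 0.5 mm of where it started. The glue jar and spare collar show no visible movement, and the gripper is clear of everything.

Three readings were less clean:
- **Turn angle:** the camera shows a turn of about 0.75 rad, while my estimate from the arm is about 0.78 rad. Both fit the possible 0.75 to 1.0 rad, but near its lower edge, so the sharp torque rise is my main evidence for the stop.
- **Return to the rest:** the first lowering was about 6 mm off along the slot, with about 13 N upward and 7 N sideways on the tool. I corrected this before letting go.
- **Camera agreement:** the two cameras disagree by a few millimetres in absolute position.

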